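Set the ready tags on the tube-rack board

TASK

Each tube rack on the white board has a flip tag in front of it, on the robot's side. With a fingertip, push over every tag that is wrong, so that exactly the full racks (all eight tubes in place) show the green face up and the racks with any empty place show red, each tag lying fully over against its stop. Push only the tags: pick nothing up, and leave the racks and everything else standing where they are.

Things in the scene. Friction and masses are not known exactly. Their poses are not given: they have to be found in the camera images.
- board: White board fixed to the bench, 280 (its x) x 560 (its y) x 12 mm. Origin: centre of its underside; x axis points away from the robot (turned a little), y to the left along the row of tags. Four tag stands in a row on its near half, 115 mm apart, each with a tube rack 125 mm behind it (board +x).
- stand_a: Fixed V-shaped charcoal stand of tag_a, foot 64 x 64 mm. Origin: centre of its foot, 12 mm above the bench; axes as the board's. Its two rests reach 44 mm above the origin and 32 mm before and behind it. The hinge line runs along its y, 20 mm above the origin. Its rack is the one 125 mm straight behind (+x). Which place in the row each stand has changes.
- tag_a (a joint): Hinge of tag_a, rad: 0 upright; -0.8 (stop) leans to the robot, RED face up; +0.8 (stop) leans away (stand +x), GREEN face up. A plate 54 mm wide, 4 mm thick, 30 g, swinging freely but damped: 0.2 rad past upright it falls to the other stop by itself. Its lip's arc goes up and over: follow it, as a purely level push may jam on friction.
- tag_a_lip (a point): Middle of the white round lip (6 mm thick) along the free edge of tag_a; this point lies on its axis, 57 mm from the hinge line. At rest the lip overhangs the stand's rest, so a fingertip can reach some 12 mm below it from outside (the side to which the tag leans) and push it over.
- stand_b: Fixed V-shaped charcoal stand of tag_b, foot 64 x 64 mm. Origin: centre of its foot, 12 mm above the bench; axes as the board's. Its two rests reach 44 mm above the origin and 32 mm before and behind it. The hinge line runs along its y, 20 mm above the origin. Its rack is the one 125 mm straight behind (+x). Which place in the row each stand has changes.
- tag_b (a joint): Hinge of tag_b, rad: 0 upright; -0.8 (stop) leans to the robot, RED face up; +0.8 (stop) leans away (stand +x), GREEN face up. A plate 54 mm wide, 4 mm thick, 30 g, swinging freely but damped: 0.2 rad past upright it falls to the other stop by itself. Its lip's arc goes up and over: follow it, as a purely level push may jam on friction.
- tag_b_lip (a point): Middle of the white round lip (6 mm thick) along the free edge of tag_b; this point lies on its axis, 57 mm from the hinge line. At rest the lip overhangs the stand's rest, so a fingertip can reach some 12 mm below it from outside (the side to which the tag leans) and push it over.
- stand_c: Fixed V-shaped charcoal stand of tag_c, foot 64 x 64 mm. Origin: centre of its foot, 12 mm above the bench; axes as the board's. Its two rests reach 44 mm above the origin and 32 mm before and behind it. The hinge line runs along its y, 20 mm above the origin. Its rack is the one 125 mm straight behind (+x). Which place in the row each stand has changes.
- tag_c (a joint): Hinge of tag_c, rad: 0 upright; -0.8 (stop) leans to the robot, RED face up; +0.8 (stop) leans away (stand +x), GREEN face up. A plate 54 mm wide, 4 mm thick, 30 g, swinging freely but damped: 0.2 rad past upright it falls to the other stop by itself. Its lip's arc goes up and over: follow it, as a purely level push may jam on friction.
- tag_c_lip (a point): Middle of the white round lip (6 mm thick) along the free edge of tag_c; this point lies on its axis, 57 mm from the hinge line. At rest the lip overhangs the stand's rest, so a fingertip can reach some 12 mm below it from outside (the side to which the tag leans) and push it over.
- stand_d: Fixed V-shaped charcoal stand of tag_d, foot 64 x 64 mm. Origin: centre of its foot, 12 mm above the bench; axes as the board's. Its two rests reach 44 mm above the origin and 32 mm before and behind it. The hinge line runs along its y, 20 mm above the origin. Its rack is the one 125 mm straight behind (+x). Which place in the row each stand has changes.
- tag_d (a joint): Hinge of tag_d, rad: 0 upright; -0.8 (stop) leans to the robot, RED face up; +0.8 (stop) leans away (stand +x), GREEN face up. A plate 54 mm wide, 4 mm thick, 30 g, swinging freely but damped: 0.2 rad past upright it falls to the other stop by itself. Its lip's arc goes up and over: follow it, as a purely level push may jam on friction.
- tag_d_lip (a point): Middle of the white round lip (6 mm thick) along the free edge of tag_d; this point lies on its axis, 57 mm from the hinge line. At rest the lip overhangs the stand's rest, so a fingertip can reach some 12 mm below it from outside (the side to which the tag leans) and push it over.
- rack_full_a: White tube rack, 46 (x) x 94 (y) x 55 mm, 8 places in two rows of four; capped tubes (red, blue, purple caps 16 mm across) stand up to 88 mm above its origin, empty places show as dark holes. Loose, standing on the board. Origin: centre of its underside. This one is FULL: 8 tubes of 8.
- rack_full_b: White tube rack, 46 (x) x 94 (y) x 55 mm, 8 places in two rows of four; capped tubes (red, blue, purple caps 16 mm across) stand up to 88 mm above its origin, empty places show as dark holes. Loose, standing on the board. Origin: centre of its underside. This one is FULL: 8 tubes of 8.
- rack_part: White tube rack, 46 (x) x 94 (y) x 55 mm, 8 places in two rows of four; capped tubes (red, blue, purple caps 16 mm across) stand up to 88 mm above its origin, empty places show as dark holes. Loose, standing on the board. Origin: centre of its underside. This one is NOT full: 5 tubes of 8.
- rack_low: White tube rack, 46 (x) x 94 (y) x 55 mm, 8 places in two rows of four; capped tubes (red, blue, purple caps 16 mm across) stand up to 88 mm above its origin, empty places show as dark holes. Loose, standing on the board. Origin: centre of its underside. This one is NOT full: 2 tubes of 8.
- jar: Loose small white-capped jar, 34 mm across, 45 mm high, standing on the right end of the board in line with the tags. Origin: centre of its underside. Bystander.
- marker: Loose blue marker pen, 110 mm long, 13 mm thick, lying on the left end of the board in line with the tags. Origin: centre of its underside. Bystander.
- amber_bottle: Loose amber bottle, 64 mm across, 150 mm high, left of the board. Origin: centre of its underside. Bystander.
- white_bottle: Loose white bottle with red cap, 56 mm across, 120 mm high, right of the board. Origin: centre of its underside. Bystander.
- beaker: Loose glass beaker, 68 mm across, 80 mm high, left of the board. Origin: centre of its underside. Bystander.
- tip_box: Loose blue pipette-tip box, 80 x 120 x 50 mm, right of the board. Origin: centre of its underside. Bystander.
Not all that is in view belongs to the job. What is shaped like the rack_full_b but pink or yellow is not meant.

How it is judged:
By the outcome, as a careful person would: the job done as asked, in the order asked, and still so for the second after the job is handed in, with the robot touching nothing.
It also fails if it takes over 72 s, if anything falls off the work surface, if the arm or the gripper's body presses on something with over 40 N, if the wrist force passes 120 N, or if a joint passes its speed limit or range.

ROBOT

A 6-joint arm with a two-finger parallel gripper is mounted at the origin on the work surface. World frame = base frame: x ahead of the robot, y to its left, z up, the work surface at z = 0. Lengths are in m, angles in rad, forces in N, time in s.
With the tool pointing down it reaches from about 0.3 to 0.775 m from the base axis. Payload 14.6 kg.
Tool frame: the origin (TCP) lies at the very end of the fingers, on their centre line; the grasp point (between the pads) lies 19 mm behind it; z points along the fingers, y is the direction in which the jaws open and shut (so a half turn about z gives the same grasp; the last joint's range is limited). The gripper opens to 85 mm and grips with 20 to 120 N. Pads are 22 mm wide; open, the fingers measure 114 mm over their backs; the gripper's body (76 mm by 85 mm) begins 54 mm behind the grasp point. The pads swing forward as they close: fully open they stand 13 mm farther back than shut.
Start: joints at [1.124, 0.3, 1.521, -0, 1.321, -0.067], TCP at [0.204, 0.511, 0.231] pointing down, gripper open.
Joint ranges: [-3.03, 3.03], [-0.79, 2.21], [0.23, 2.52], [-1.04, 4.18], [0, 3.07], [-2.55, 2.55]. Speed limits (rad/s): [2.22, 2.22, 2.57, 3.14, 3.14, 3.14].

INTERFACE

Orientations are given as a rotation vector (axis times angle).
In Python, from bench import * gives the robot as it stands.
- The arm moves only by the tool carry_out, never from a script. Its arguments are lists of equal length, an entry for each row: "linear": the shift along the tool's x, y, z as a fraction of full scale, a list of three; "twist": the turn, a rotation vector about the tool's x, y, z as a fraction of full scale, a list of three; "fingers": the opening, from -1 (shut) to 1 (fully open). In form: {"linear": [[tx, ty, tz], ...], "twist": [[rx, ry, rz], ...], "fingers": [fingers, ...]}. A call has exactly 5 rows; each row shifts and turns the commanded pose from where the row before left it, along the tool's axes as they then stand; what a row does not reach is not made up. Full scale, the value 1, is 0.02 m for a shift and 0.1 rad for a turn. A row lasts 1/8 s, in which the tool goes at most 62.5 mm and 10.7 degrees, less where a joint would pass 70% of its speed; a pose out of reach is approached as far as the arm can. A call with a number of a shift or a turn outside -1 to 1 is refused whole. A call with a gripper value outside its range is refused whole. The fingers move at their own pace and stop on an object; "force" is the grip in N (left out, the last holds). Time passes only in rows, so rows that do not move let the fingers close, or fill a call up. It gives the time, the measured TCP pose, the force and the opening at its end, in the units of the state.
- state(): the state, without advancing time (a new reading comes with each control period).
- capture(name): name is "side" or "top"; returns the picture (400x640x3 uint8, red, green, blue); there is no depth.
- calibration(name): a dict with "fovy" (degrees; the focal length in pixels is half the picture's height over the tangent of half this angle, whatever the lens; pixels are square), "cx", "cy" (the principal point, pixels), "eye" and "orientation" of the camera in the world. Camera axes: x right, y up, looking along -z (the intrinsics and any distortion apply to the point x, -y, -z); pixel columns grow to the right and rows downward; lengths in m; the calibration is good to about 2 mm. A picture is of the moment at which its call begins. calibration takes no time and is no camera call.
- sign_off(): hands the job in, once; it reports no verdict.
Trained networks look in the newest picture that a camera, given by its name, has taken for a name from the list of things; names that differ only in an ending like _2 or _b are one class to them, and where a whole thing is asked for, a point or a joint stands for the part that bears it (a point fixed in the world has none). Each returns a list of dicts, best first, with "score" (0 to 1); they miss things now and then, are a little off and sometimes report something else, mostly with a low value. They report only what shows in the picture. A call takes as long as a camera call. They do not tell look-alikes from the thing itself.
- find_in(camera, label): "point" ([column, row] in pixels, amid what is visible of it).
- pinpoint(camera, label): "point" ([column, row] in pixels: a listed point, or the origin of a listed thing).
The state is a dict: "time_s": time; "joint_pos": joint angles; "joint_velocities": joint speeds; "joint_torque": joint torques, N m; "ee_pos": TCP position; "tool_rot": TCP orientation; "wrist_force": force on the tool from outside, world axes, zero at the start; "torque": the same for the moment, N m; "gripper_width": opening from 0.0 (shut) to 1.0 (fully open).
Only numpy, scipy, OpenCV 4.12 (cv2) and the standard library are available. Lean on these libraries where they do the work, as an engineer would, in place of code of your own. Each camera call takes 0.05 s, during which the arm holds its last target. There are 200 camera calls.

## Working session

There is one attempt and no reset: what is moved stays moved. The work goes in short steps, Python scripts to look and compute and a tool call to move; the robot and the scene stay as the last step left them, time stands still between calls to the robot, and variables do not carry over. Pictures are saved under pics/ and viewed, about 8 in all and at most 12, crops included, and the job is handed in when it is done.

Besides the shell and the picture viewer there is one more tool, called after "Emit:" as name(argument=value, ...) on one line, values as JSON. carry_out: Moves the arm, as the interface text tells. Its arguments: {"type":"object","properties":{"linear":{"type":"array","items":{"type":"array","items":{"type":"number"}}},"twist":{"type":"array","items":{"type":"array","items":{"type":"number"}}},"fingers":{"type":"array","items":{"type":"number"}},"force":{"type":"number"}},"required":["linear","twist","fingers"]}

```bash
ls; mkdir -p pics
python3 - <<'E'
from bench import *
import cv2
for c in("top","side"):
    im=capture(c); cv2.imwrite(f"pics/{c}0.png",im[:,:,::-1]); print(c,calibration(c))
for c in("top","side"):
    for l in("stand_a","tag_a_lip","rack_full_a","rack_part","rack_low","board"):
        print(c,l,[(round(d["score"],2),[round(float(v),1) for v in d["point"]]) for d in pinpoint(c,l)])
print(state())
E
```

```text
pics
top {'fovy': 57.46550249804132, 'cx': 324.2756595486714, 'cy': 203.99779303464211, 'eye': array([ 0.40721424, -0.02310691,  1.22604088]), 'orientation': array([ 0.15501117, -0.13073705, -1.58064124])}
side {'fovy': 42.206714732724635, 'cx': 314.0624627529487, 'cy': 195.3344236222695, 'eye': array([-0.26057193, -0.87640591,  0.87341918]), 'orientation': array([ 0.94474509, -0.40932132, -0.7049008 ])}
top stand_a [(0.97, [287.6, 234.4]), (0.91, [357.9, 222.5]), (0.8, [388.7, 218.0]), (0.64, [319.2, 231.4]), (0.4, [355.2, 209.3])]
top tag_a_lip [(0.63, [324.2, 238.9]), (0.23, [353.1, 209.1])]
top rack_full_a [(0.8, [308.2, 282.7]), (0.75, [313.0, 193.1]), (0.71, [332.1, 142.8]), (0.57, [348.0, 189.3])]
top rack_part [(0.82, [381.3, 182.3]), (0.43, [180.4, 250.4])]
top rack_low [(0.89, [280.1, 199.0])]
top board [(0.69, [334.1, 206.2])]
side stand_a [(0.92, [357.4, 257.8]), (0.89, [292.6, 226.8]), (0.78, [324.8, 240.1]), (0.72, [261.8, 213.4])]
side tag_a_lip [(0.51, [280.8, 211.5])]
side rack_full_a [(0.91, [318.4, 204.6]), (0.74, [391.5, 264.3]), (0.66, [349.2, 217.3]), (0.64, [37
[... 203 characters left out ...]
ime_s': 0.7, 'joint_pos': array([ 1.12441366e+00,  2.99928712e-01,  1.52096070e+00,  9.38503530e-06,
        1.32072193e+00, -6.66209796e-02]), 'joint_velocities': array([ 1.10323874e-03, -1.73356280e-03,  5.21522908e-05,  1.95116442e-03,
       -2.29096544e-04, -5.47308454e-04]), 'joint_torque': array([ 3.60265549e-03, -5.43263626e+01, -3.61957848e+01,  6.33041054e-05,
        5.63504273e-04, -3.38960399e-05]), 'ee_pos': array([0.20389632, 0.5108105 , 0.23128147]), 'tool_rot': array([-5.92951142e-01, -3.08511398e+00,  2.47652048e-05]), 'wrist_force': array([-0.07354821,  0.12243983,  0.6595412 ]), 'torque': array([ 0.04787726,  0.01415606, -0.00980249]), 'gripper_width': 0.9986737757105556}
```

Run:
```python
import cv2
t=cv2.imread("pics/top0.png"); s=cv2.imread("pics/side0.png")
cv2.imwrite("pics/tc.png",cv2.resize(t[130:280,230:430],None,fx=4,fy=4,interpolation=3))
cv2.imwrite("pics/sc.png",cv2.resize(s[150:300,220:420],None,fx=4,fy=4,interpolation=3))
```

```text
(no output)
```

View pics/top0.png

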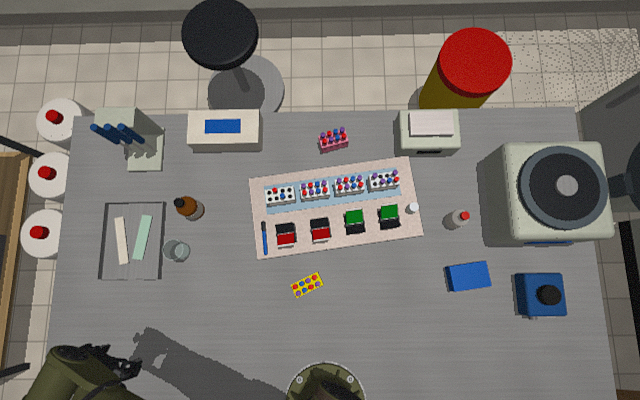

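View pics/tc.png

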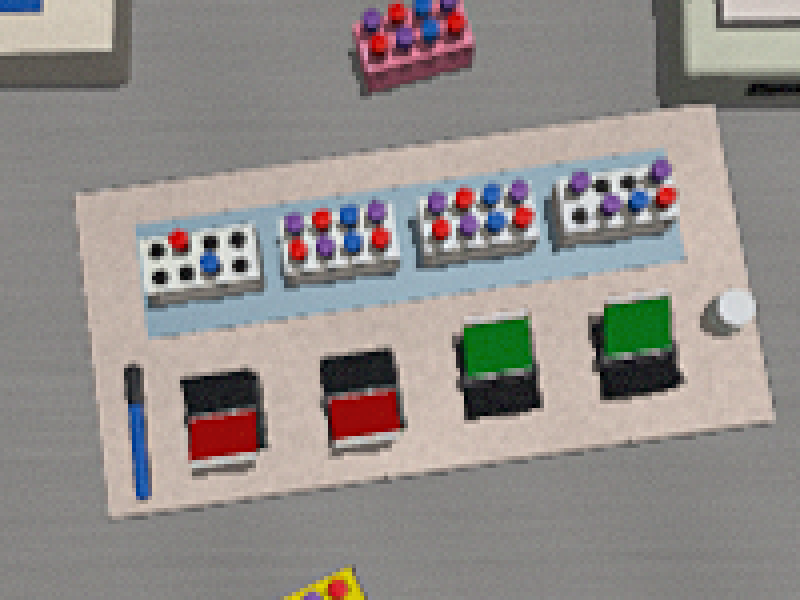

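View pics/sc.png

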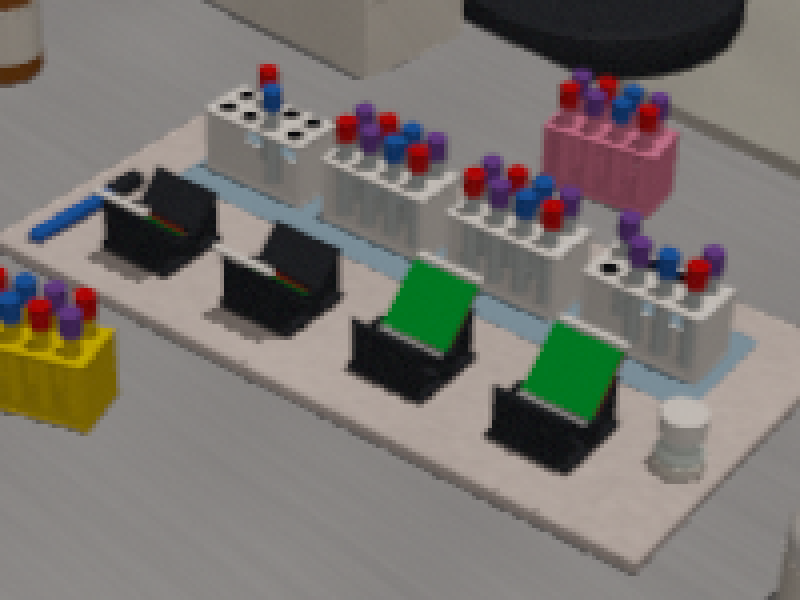

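```bash
cat > h.py <<'E'
from bench import *
import numpy as np, json
from scipy.spatial.transform import Rotation as R
from scipy.optimize import least_squares
def proj(c,P):
    k=calibration(c); f=200/np.tan(np.radians(k["fovy"]/2))
    p=R.from_rotvec(k["orientation"]).inv().apply(np.atleast_2d(P)-k["eye"])
    return np.c_[k["cx"]+f*p[:,0]/-p[:,2], k["cy"]-f*p[:,1]/-p[:,2]]
def w(pose,L):  # board-row coords -> world
    L=np.atleast_2d(L); c,s=np.cos(pose[2]),np.sin(pose[2])
    return np.c_[pose[0]+c*L[:,0]-s*L[:,1],pose[1]+s*L[:,0]+c*L[:,1],L[:,2]]
YS=np.array([.1725,.0575,-.0575,-.1725])
def togo(x,y,z):  # x,y row coords of TCP target
    pose=json.load(open("pose.json")); s=state(); T=R.from_rotvec(s["tool_rot"])
    print("t",round(s["time_s"],2),"togo/20mm tool",np.round(T.inv().apply(w(pose,[x,y,z])[0]-s["ee_pos"])/.02,2),"F",np.round(s["wrist_force"],1),"grip",round(s["gripper_width"],2))
    c,sn=np.cos(pose[2]),np.sin(pose[2])
    want=R.from_matrix(np.array([[-c,-sn,0],[-sn,c,0],[0,0,-1]]).T)
    print("tool z",np.round(T.as_matrix()[:,2],3),"twist/.1",np.round((T.inv()*want).as_rotvec()/.1,2),"ee",np.round(s["ee_pos"],4))
E
python3 - <<'E'
from h import *
st={"top":[(287.6,234.4),(319.2,231.4),(357.9,222.5),(388.7,218)],"side":[(261.8,213.4),(292.6,226.8),(324.8,240.1),(357.4,257.8)]}
rk={"top":[(280.1,199),(313,193.1),(348,189.3),(381.3,182.3)],"side":[(291.1,192.7),(318.4,204.6),(349.2,217.3),(383.3,238.5)]}
S=np.c_[0*YS,YS,0*YS+.012]; K=S+[.125,0,0]
# lip mid pixels read from the crops: ends averaged; order of the row
LX=np.array([-.0409,-.0409,.0409,.0409]); L=np.c_[LX,YS,0*YS+.0717]
lp={"top":[(230+223/4,130+464/4),(230+365/4,130+444/4),(230+497/4,130+316/4),(230+637/4,130+297/4)],
    "side":[(220+127/4,150+204/4),(220+247/4,150+260/4),(220+449/4,150+265/4),(220+593/4,150+332/4)]}
def res(p,sep=False):
    o=[(proj(c,w(p,M))-np.array(q[c]))*g for q,M,g in((st,S,1),(rk,K,.5),(lp,L,2)) for c in("top","side")]
    return o if sep else np.concatenate(o).ravel()
r=least_squares(res,[.4,0,0],loss="soft_l1"); print(r.x)
for o,n in zip(res(r.x,True),["st t","st s","rk t","rk s","lip t","lip s"]): print(n,np.round(o,1).tolist())
json.dump(list(r.x),open("pose.json","w"))
print(w(r.x,L)); togo(-.085,.0575,.15)
E
```

```text
[ 0.55338505 -0.05059933  0.13680229]
st t [[-0.7, -0.2], [1.8, -2.4], [-2.9, 1.3], [0.2, 0.6]]
st s [[-1.8, -1.6], [-2.4, -0.7], [-2.0, 1.5], [0.8, 0.6]]
rk t [[1.0, -0.6], [1.3, -0.1], [0.5, -0.8], [0.5, 0.2]]
rk s [[-1.9, 0.7], [-0.8, 1.2], [-0.3, 1.8], [-0.2, -1.3]]
lip t [[1.3, -1.8], [2.3, -2.8], [-0.3, -0.2], [0.5, -1.4]]
lip s [[-4.5, -0.7], [-2.6, 0.2], [0.2, 1.3], [0.0, -0.5]]
[[ 0.48934232  0.11471125  0.0717    ]
 [ 0.50502556  0.00078568  0.0717    ]
 [ 0.60174455 -0.10198434  0.0717    ]
 [ 0.61742779 -0.21590991  0.0717    ]]
t 0.7 togo/20mm tool [-21.52 -19.19   4.06] F [-0.1  0.1  0.7] grip 1.0
tool z [-0. -0. -1.] twist/.1 [-0.   -0.   -5.17] ee [0.2039 0.5108 0.2313]
```

Emit:
carry_out(linear=[[0,0,0],[0,0,0],[0,0,0],[0,0,0],[0,0,0]], twist=[[0,0,-1],[0,0,-1],[0,0,-1],[0,0,-1],[0,0,-1]], fingers=[-1,-1,-1,-1,-1])

```text
time_s: 1.32
ee_pos: [0.2039, 0.5108, 0.2313]
tool_rot: [0.194, -3.136, -0.0]
wrist_force: [0.1, -0.8, 0.0]
gripper_width: 0.005
```

```bash
python3 -c "
from h import *
togo(-.085,.0575,.15)"
```

```text
t 1.32 togo/20mm tool [ -9.6  -27.19   4.06] F [ 0.1 -0.8  0. ] grip 0.0
tool z [-0.  0. -1.] twist/.1 [ 0.   -0.   -0.13] ee [0.2039 0.5108 0.2313]
```

Emit:
carry_out(linear=[[-0.5,-1,0],[-0.5,-1,0],[-0.5,-1,0],[-0.5,-1,0],[-0.5,-1,0]], twist=[[0,0,-0.13],[0,0,0],[0,0,0],[0,0,0],[0,0,0]], fingers=[-1,-1,-1,-1,-1])

```text
time_s: 1.95
ee_pos: [0.2669, 0.4176, 0.2313]
tool_rot: [-0.209, 3.134, 0.0]
wrist_force: [-0.4, 1.0, -0.9]
gripper_width: -0.009
```

Emit:
carry_out(linear=[[-0.4,-1,0],[-0.4,-1,0],[-0.4,-1,0],[-0.4,-1,0],[-0.4,-1,0]], twist=[[0,0,0],[0,0,0],[0,0,0],[0,0,0],[0,0,0]], fingers=[-1,-1,-1,-1,-1])

```text
time_s: 2.58
ee_pos: [0.3197, 0.3237, 0.2314]
tool_rot: [-0.209, 3.134, 0.0]
wrist_force: [0.7, -0.3, -0.2]
gripper_width: 0.003
```

Emit:
carry_out(linear=[[-0.4,-1,0],[-0.4,-1,0],[-0.4,-1,0],[-0.4,-1,0],[-0.4,-1,0]], twist=[[0,0,0],[0,0,0],[0,0,0],[0,0,0],[0,0,0]], fingers=[-1,-1,-1,-1,-1])

```text
time_s: 3.2
ee_pos: [0.3727, 0.2299, 0.2314]
tool_rot: [-0.209, 3.134, 0.0]
wrist_force: [-0.3, -0.9, -0.2]
gripper_width: -0.0
```

Emit:
carry_out(linear=[[-0.3,-1,0],[-0.3,-1,0],[-0.3,-1,0],[-0.3,-1,0],[-0.3,-1,0]], twist=[[0,0,0],[0,0,0],[0,0,0],[0,0,0],[0,0,0]], fingers=[-1,-1,-1,-1,-1])

```text
time_s: 3.82
ee_pos: [0.4156, 0.1348, 0.2314]
tool_rot: [-0.209, 3.134, 0.0]
wrist_force: [0.6, -0.1, 0.1]
gripper_width: -0.004
```

Emit:
carry_out(linear=[[-0.3,-1,0],[-0.3,-1,0.5],[-0.3,-1,1],[-0.3,-1,1],[-0.3,-1,1]], twist=[[0,0,0],[0,0,0],[0,0,0],[0,0,0],[0,0,0]], fingers=[-1,-1,-1,-1,-1])

```text
time_s: 4.45
ee_pos: [0.4587, 0.0396, 0.1608]
tool_rot: [-0.209, 3.134, -0.0]
wrist_force: [1.5, 0.3, 0.9]
gripper_width: 0.003
```

```bash
python3 -c "
from h import *
togo(-.085,.0575,.12)"
```

```text
t 4.45 togo/20mm tool [ 0.17 -2.24  2.04] F [1.5 0.3 0.9] grip 0.0
tool z [ 0. -0. -1.] twist/.1 [-0.    0.   -0.04] ee [0.4587 0.0396 0.1608]
```

Emit:
carry_out(linear=[[0.2,-1,0.5],[0,-1,1],[0,-0.2,1],[0,0,1],[0,0,1]], twist=[[0,0,0],[0,0,0],[0,0,0],[0,0,0],[0,0,0]], fingers=[-1,-1,-1,-1,-1])

```text
time_s: 5.08
ee_pos: [0.4603, -0.004, 0.0708]
tool_rot: [-0.209, 3.134, -0.0]
wrist_force: [0.6, 0.6, -0.7]
gripper_width: -0.003
```

Run:
```python
from h import *
import cv2
togo(-.085,.0575,.061)
a=capture("top");b=capture("side")
k=lambda im,x,y:cv2.resize(im[y:y+75,x:x+100],None,fx=4,fy=4,interpolation=3)
cv2.imwrite("pics/n1.png",np.hstack([k(a,275,180),k(b,250,185)])[:,:,::-1])
print(proj("top",w(json.load(open("pose.json")),[-.085,.0575,.061])),proj("side",w(json.load(open("pose.json")),[-.085,.0575,.061])))
```

```text
t 5.08 togo/20mm tool [-0.04 -0.07  0.49] F [ 0.6  0.6 -0.7] grip -0.0
tool z [ 0. -0. -1.] twist/.1 [-0.    0.   -0.04] ee [ 0.4603 -0.004   0.0708]
[[324.53697666 253.65326288]] [[269.81645857 225.70703705]]
```

View pics/n1.png

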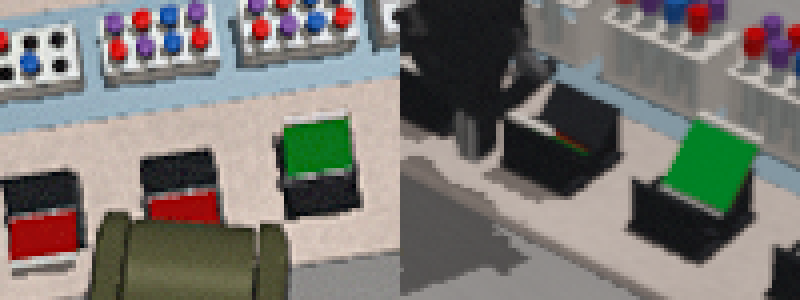

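Emit:
carry_out(linear=[[0,0,0.5],[-1,0,0],[-0.5,0,0],[-0.45,0,-0.25],[-0.5,0,-0.3]], twist=[[0,0,0],[0,0,0],[0,0,0],[0,0,0],[0,0,0]], fingers=[-1,-1,-1,-1,-1])

```text
time_s: 5.8
ee_pos: [0.5093, 0.0027, 0.0728]
tool_rot: [-0.209, 3.135, -0.0]
wrist_force: [-0.7, -0.5, 1.1]
gripper_width: -0.001
```

Emit:
carry_out(linear=[[-0.5,0,-0.3],[-0.5,0,-0.1],[-0.5,0,0],[-0.5,0,0],[-0.3,0,0]], twist=[[0,0,0],[0,0,0],[0,0,0],[0,0,0],[0,0,0]], fingers=[-1,-1,-1,-1,-1])

```text
time_s: 6.42
ee_pos: [0.5549, 0.0089, 0.08]
tool_rot: [0.209, -3.134, -0.0]
wrist_force: [-0.4, -0.4, -0.3]
gripper_width: 0.002
```

Emit:
carry_out(linear=[[0,0,-0.5],[0,0,-1],[0,0,-1],[0,0,-1],[0,0,-1]], twist=[[0,0,0],[0,0,0],[0,0,0],[0,0,0],[0,0,0]], fingers=[-1,-1,-1,-1,-1])

```text
time_s: 7.05
ee_pos: [0.5542, 0.0087, 0.1717]
tool_rot: [-0.209, 3.134, -0.0]
wrist_force: [-1.0, -0.2, 0.1]
gripper_width: -0.002
```

Run:
```python
from h import *
import cv2
togo(.078,-.1725,.18)
b=capture("side")
cv2.imwrite("pics/n2.png",cv2.resize(b[150:300,220:420],None,fx=3,fy=3,interpolation=3)[:,:,::-1])
```

```text
t 7.05 togo/20mm tool [ -3.5  -11.55  -0.41] F [-1.  -0.2  0.1] grip -0.0
tool z [ 0. -0. -1.] twist/.1 [-0.    0.   -0.04] ee [0.5542 0.0087 0.1717]
```

View pics/n2.png

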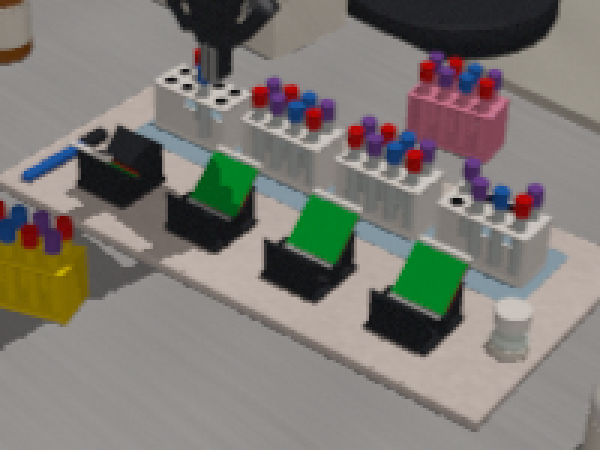

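Emit:
carry_out(linear=[[-0.3,-1,-0.4],[-0.3,-1,0],[-0.3,-1,0],[-0.3,-1,0],[-0.3,-1,0]], twist=[[0,0,0],[0,0,0],[0,0,0],[0,0,0],[0,0,0]], fingers=[-1,-1,-1,-1,-1])

```text
time_s: 7.72
ee_pos: [0.5979, -0.0879, 0.1779]
tool_rot: [0.208, -3.134, -0.0]
wrist_force: [-0.1, 0.0, -0.5]
gripper_width: 0.001
```

Emit:
carry_out(linear=[[-0.3,-1,0],[-0.3,-1,0],[-0.3,-1,0],[-0.3,-1,0],[-0.3,-1,0]], twist=[[0,0,0],[0,0,0],[0,0,0],[0,0,0],[0,0,0]], fingers=[-1,-1,-1,-1,-1])

```text
time_s: 8.35
ee_pos: [0.6409, -0.1828, 0.1781]
tool_rot: [0.209, -3.134, -0.0]
wrist_force: [0.2, 0.6, -0.1]
gripper_width: -0.003
```

Emit:
carry_out(linear=[[-0.3,-1,0],[0,-0.5,0.5],[0,0,1],[0,0,1],[0,0,0]], twist=[[0,0,0],[0,0,0],[0,0,0],[0,0,0],[0,0,0]], fingers=[-1,-1,-1,-1,-1])

```text
time_s: 8.98
ee_pos: [0.6495, -0.2095, 0.1256]
tool_rot: [0.21, -3.131, -0.003]
wrist_force: [-0.4, 0.2, -0.5]
gripper_width: 0.001
```

Run:
```python
from h import *
import cv2
togo(.074,-.1725,.061)
a=capture("top");b=capture("side")
k=lambda im,x,y:cv2.resize(im[y:y+100,x:x+100],None,fx=4,fy=4,interpolation=3)
cv2.imwrite("pics/n3.png",np.hstack([k(a,340,150),k(b,320,180)])[:,:,::-1])
```

```text
t 8.97 togo/20mm tool [-0.04 -0.11  3.23] F [-0.4  0.2 -0.5] grip 0.0
tool z [-0.004  0.002 -1.   ] twist/.1 [ 0.02 -0.04 -0.03] ee [ 0.6495 -0.2095  0.1256]
```

View pics/n3.png

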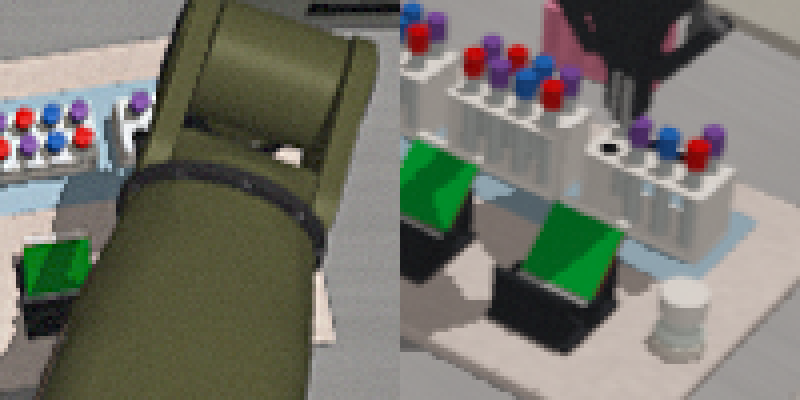

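Run:
```python
from h import *
print(proj("side",state()["ee_pos"]))
```

```text
[[376.40818427 208.872072  ]]
```

Emit:
carry_out(linear=[[0,-0.1,0.5],[0,0,0.5],[0,0,0.5],[0,0,0],[0,0,0]], twist=[[0,0,0],[0,0,0],[0,0,0],[0,0,0],[0,0,0]], fingers=[-1,-1,-1,-1,-1])

```text
time_s: 9.7
ee_pos: [0.6508, -0.2125, 0.0985]
tool_rot: [-0.209, 3.134, -0.0]
wrist_force: [0.3, 1.0, 0.1]
gripper_width: 0.002
```

Run:
```python
from h import *
import cv2
togo(.074,-.1725,.061)
b=capture("side"); print(proj("side",state()["ee_pos"]))
cv2.imwrite("pics/n4.png",cv2.resize(b[180:280,320:420],None,fx=5,fy=5,interpolation=3)[:,:,::-1])
```

```text
t 9.7 togo/20mm tool [0.02 0.06 1.88] F [0.3 1.  0.1] grip 0.0
tool z [ 0. -0. -1.] twist/.1 [-0.    0.   -0.04] ee [ 0.6508 -0.2125  0.0985]
[[376.26973133 218.62692842]]
```

View pics/n4.png

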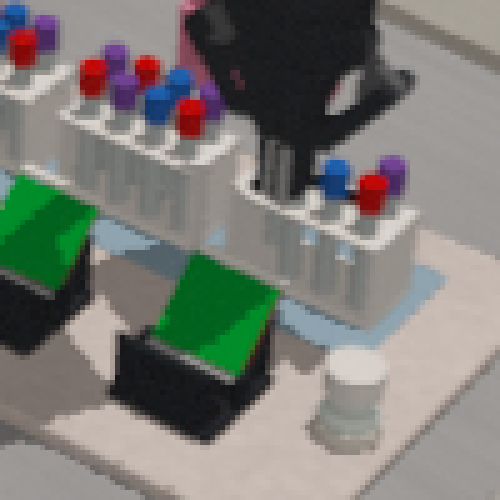

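Emit:
carry_out(linear=[[0,0,0.7],[0,0,0.7],[0,0,0.5],[0,0,0],[0,0,0]], twist=[[0,0,0],[0,0,0],[0,0,0],[0,0,0],[0,0,0]], fingers=[-1,-1,-1,-1,-1])

```text
time_s: 10.38
ee_pos: [0.6508, -0.2125, 0.0606]
tool_rot: [-0.209, 3.134, -0.0]
wrist_force: [-0.3, 0.7, -1.2]
gripper_width: -0.002
```

Emit:
carry_out(linear=[[0.5,0,0],[0.45,0,0],[0.45,0,-0.25],[0.5,0,-0.3],[0.5,0,-0.3]], twist=[[0,0,0],[0,0,0],[0,0,0],[0,0,0],[0,0,0]], fingers=[-1,-1,-1,-1,-1])

```text
time_s: 11.0
ee_pos: [0.6024, -0.219, 0.078]
tool_rot: [-0.209, 3.134, -0.0]
wrist_force: [-0.0, -0.6, -0.7]
gripper_width: -0.004
```

Emit:
carry_out(linear=[[0.5,0,-0.1],[0.5,0,0],[0.5,0,0],[0.3,0,0],[0,0,0]], twist=[[0,0,0],[0,0,0],[0,0,0],[0,0,0],[0,0,0]], fingers=[-1,-1,-1,-1,-1])

```text
time_s: 11.62
ee_pos: [0.5672, -0.2237, 0.0793]
tool_rot: [0.209, -3.135, -0.0]
wrist_force: [0.2, -0.4, -0.0]
gripper_width: -0.001
```

Emit:
carry_out(linear=[[0,0,-0.5],[0,0,-1],[0,0,-1],[0,0,-1],[0,0,-1]], twist=[[0,0,0],[0,0,0],[0,0,0],[0,0,0],[0,0,0]], fingers=[-1,-1,-1,-1,-1])

```text
time_s: 12.25
ee_pos: [0.5677, -0.2235, 0.1707]
tool_rot: [-0.209, 3.134, -0.001]
wrist_force: [0.4, 0.3, 0.3]
gripper_width: 0.004
```

Emit:
carry_out(linear=[[1,0,-1],[1,0,-1],[1,0,0],[1,0,0],[1,0,0]], twist=[[0,0,0],[0,0,0],[0,0,0],[0,0,0],[0,0,0]], fingers=[-1,-1,-1,-1,-1])

```text
time_s: 12.88
ee_pos: [0.4679, -0.2369, 0.2101]
tool_rot: [-0.209, 3.134, -0.001]
wrist_force: [1.0, -1.2, 0.2]
gripper_width: 0.002
```

Run:
```python
from h import *
import cv2
togo(.074,-.1725,.061)
a=capture("top");b=capture("side")
cv2.imwrite("pics/n5.png",np.hstack([cv2.resize(im,None,fx=2.6,fy=2.6,interpolation=3) for im in(a[130:280,260:410],b[150:300,230:380])])[:,:,::-1])
```

```text
t 12.88 togo/20mm tool [-9.2   0.05  7.46] F [ 1.  -1.2  0.2] grip 0.0
tool z [ 0.001 -0.    -1.   ] twist/.1 [-0.01  0.01 -0.03] ee [ 0.4679 -0.2369  0.2101]
```

View pics/n5.png

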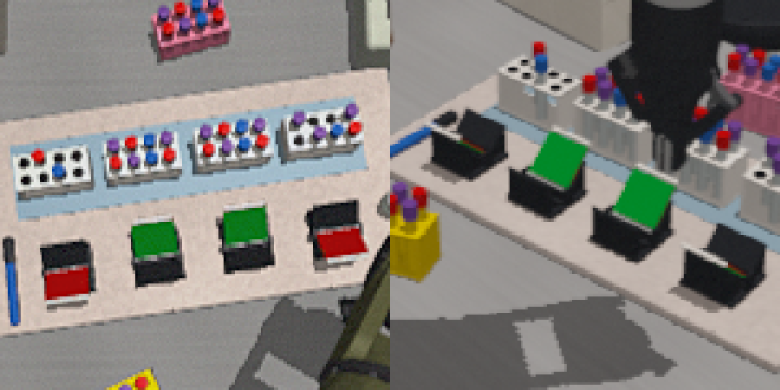

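```bash
python3 -c "
from bench import *
print(sign_off())"
```

```text
the job is handed in; nothing more can be done
None
```

I pushed over the two wrong tags and handed the job in at about 13 s of the 72 s allowed. Counting from the left, tag 2 stood before a full rack and went from red to green. Tag 4 stood before the rack with 5 tubes and went from green to red.

- **Tags:** in the last pictures they read red, green, green, red, matching racks with 2, 8, 8 and 5 tubes. All four look fully against their stops; in the top picture the arm partly hid tag 4, but the side picture shows it lying over.
- **Racks:** they look unmoved.
- **Jar:** it was out of view in the final crops, so I did not check it at the end. The fingertip stayed above its height and, by estimate, well to its side.
- **Forces:** every wrist-force reading, taken at the end of each move, was within about 2 N. The arm was clear of everything at hand-in.

No check failed. My position fit for the near-side tags was off by up to about 4 mm, so I kept wider clearances there.

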